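Fetch the fruiting cup from behind the bottles and cover it

TASK

The open cup of brown substrate in the white crate is ready to fruit, but the wide jar and the slim bottle stand in the way: first stand both of them upright on the aluminium side tray. Then fetch the cup, set it in the middle of the terracotta saucer and cover it with the empty upside-down cup, mouth down and rim on rim all round. Only then put the jar and the bottle back in the crate, each upright on the very spot it came from, without tipping anything over or shifting the two small jars in the crate.

Things in the scene. Friction and masses are not known exactly. Their poses are not given: they have to be found in the camera images.
- jar_mid (a point): the wide jar: loose, round, 66 mm in diameter, 120 mm tall, 0.3 to 0.55 kg, brown with a wide white lid (64 mm across, the top 16 mm). Stands upright on the crate floor, near the robot's side of the crate. The point is its centre, half-way up (60 mm above its underside); z up.
- bottle_mid (a point): the slim bottle: loose, round, 52 mm in diameter, 136 mm tall, 0.25 to 0.45 kg, brown, straight-sided up to 86 mm, then a shoulder narrowing to a small white cap (32 mm across, the top 20 mm). Stands upright on the crate floor beside the jar. The point is its centre, half-way up (68 mm above its underside); z up.
- cup_mid (a point): the cup to fetch: loose, open, mouth up, grey plastic, straight outside, 62 mm in diameter, 70 mm tall, walls 4 mm, rim thickened inward to 8 mm, brown substrate with whitish lumps inside up to about 50 mm, 0.16 kg. Stands on the crate floor close behind and between the jar and the bottle, gaps of a few mm to each, so a gripper cannot come down on it until they are gone. The point is its centre, half-way up (35 mm above its underside); z up.
- cover_mid (a point): the empty cover cup: loose, the same grey shape and size as the cup (62 mm in diameter, 70 mm tall, rim 8 mm wide), already standing mouth down on the table, about 130 mm from the saucer's centre on the robot's side, 0.07 kg. The point is its centre, half-way up (35 mm above its rim); z up, to its closed end.
- crate: white slatted plastic crate, fixed, outside 260 x 260 mm, walls 50 mm high and 5 mm thick, floor 5 mm thick. Origin at the centre of its underside (on the table); x points away from the robot (the cup's row is on the +x side of the jar and the bottle), y to the left, z up. The jar and the bottle stand about 62 mm either side of its x axis, either one on either side.
- tray: shallow aluminium tray, fixed, to the left or right of the crate: outside 240 mm (its x) by 160 mm (its y), rim 18 mm high, walls and floor 4 mm thick, empty at the start. Origin at the centre of its underside (on the table); z up.
- saucer: flat round terracotta saucer, fixed, on the other side of the crate from the tray: 130 mm in diameter, 12 mm thick, flat top. Origin at the centre of its underside (on the table); z up.
- smalljar_a_mid (a point): small jar, 46 mm in diameter and 58 mm tall, brown with a flat aluminium lid, loose in the back left corner of the crate; stays where it is. The point is its centre, half-way up (29 mm); z up.
- smalljar_b_mid (a point): small jar, 46 mm in diameter and 58 mm tall, brown with a flat aluminium lid, loose in the back right corner of the crate; stays where it is. The point is its centre, half-way up (29 mm); z up.

How it is judged:
On the way, in this order (a step that is already met when the one before it is completed fails the run):
1. the jar and the bottle both stand upright and released on the tray (x of jar_mid in the frame of tray between -0.105 and 0.105 m and y of jar_mid in the frame of tray between -0.065 and 0.065 m and z of jar_mid in the frame of tray below 0.072 m and angle between each of jar_mid, bottle_mid's own z axis and vertical below 0.1 rad and linear speed of each of jar, bottle below 0.02 m/s and contact force between the fingers and jar below 0.3 N and x of bottle_mid in the frame of tray between -0.105 and 0.105 m and y of bottle_mid in the frame of tray between -0.065 and 0.065 m and z of bottle_mid in the frame of tray below 0.08 m and contact force between the fingers and bottle below 0.3 N), for 0.2 s.
2. with both still on the tray, the cup stands released in the middle of the saucer (all of step 1 and horizontal distance between cup_mid and saucer below 0.015 m and z of cup_mid in the frame of saucer below 0.053 m and angle between cup_mid's own z axis and vertical below 0.08 rad and linear speed of cup below 0.02 m/s and contact force between the fingers and cup below 0.3 N), for 0.2 s.
3. with both still on the tray, the cover stands released mouth down on the cup, rim on rim (all of step 2 and horizontal distance between cover_mid and cup_mid below 0.008 m and z of cover_mid in the frame of cup_mid between 0.065 and 0.075 m and angle between cover_mid's own z axis and vertical below 0.06 rad and linear speed of cover below 0.02 m/s and contact force between the fingers and cover below 0.3 N), for 0.2 s.
At the end, for the whole second after the job is handed in: The cup stands upright on the saucer within 15 mm of its centre; the cover rests mouth down on it, rim on rim, within 8 mm of concentric and level; the jar and the bottle stand upright in the crate, each within 15 mm of where it stood at the start; all released and at rest (distance of each of jar_mid, bottle_mid from where it was at the start of the episode below 0.015 m and angle between each of jar_mid, bottle_mid's own z axis and vertical below 0.1 rad and linear speed of each of jar, bottle, cup, cover below 0.02 m/s and contact force between the fingers and jar below 0.3 N and contact force between the fingers and bottle below 0.3 N and horizontal distance between cup_mid and saucer below 0.015 m and z of cup_mid in the frame of saucer below 0.053 m and angle between cup_mid's own z axis and vertical below 0.08 rad and contact force between the fingers and cup below 0.3 N and horizontal distance between cover_mid and cup_mid below 0.008 m and z of cover_mid in the frame of cup_mid between 0.065 and 0.075 m and angle between cover_mid's own z axis and vertical below 0.06 rad and contact force between the fingers and cover below 0.3 N); the robot touches nothing.
It fails at once if the jar is tipped over (more than about 40 degrees) (angle between jar_mid's own z axis and vertical above 0.7 rad).
It fails at once if the bottle is tipped over (more than about 40 degrees) (angle between bottle_mid's own z axis and vertical above 0.7 rad).
It fails at once if the cup is tipped over (more than about 40 degrees) (angle between cup_mid's own z axis and vertical above 0.7 rad).
It fails at once if the cover cup is tipped over (more than about 40 degrees) (angle between cover_mid's own z axis and vertical above 0.7 rad).
It fails at once if a small jar in the crate is shifted by more than 25 mm (distance of any of smalljar_a_mid, smalljar_b_mid from where it was at the start of the episode above 0.025 m).
It also fails if it takes over 136 s, if anything falls off the work surface, if the arm or the gripper's body presses on something with over 40 N, if the wrist force passes 120 N, or if a joint passes its speed limit or range.

ROBOT

A 6-joint arm with a two-finger parallel gripper is mounted at the origin on the work surface. World frame = base frame: x ahead of the robot, y to its left, z up, the work surface at z = 0. Lengths are in m, angles in rad, forces in N, time in s.
With the tool pointing down it reaches from about 0.225 to 0.875 m from the base axis. Payload 3.4 kg.
Tool frame: the origin (TCP) lies between the finger pads; the fingertips stand 11 mm ahead of it and the grasp point (between the pads) lies 8 mm behind it; z points along the fingers, y is the line along which they close (so a half turn about z gives the same grasp; the last joint's range is limited). The gripper opens to 85 mm and grips with 20 to 120 N. Pads are 22 mm wide; open, the fingers measure 114 mm over their backs; the gripper's body (76 mm by 85 mm) begins 54 mm behind the grasp point. The pads swing forward as they close: fully open they stand 13 mm farther back than shut.
Start: joints at [1.075, 0.276, 1.505, -0, 1.361, -0.121], TCP at [0.211, 0.535, 0.242] pointing down, gripper open.
Joint ranges: [-2.89, 2.89], [-0.75, 2.08], [0.22, 2.7], [-1.18, 4.32], [0.11, 2.71], [-2.7, 2.7]. Speed limits (rad/s): [2.57, 2.57, 3.14, 3.14, 3.14, 3.14].

INTERFACE

Orientations are given as a unit quaternion [w, x, y, z].
In Python, from rig import manip, imaging gives the robot as it stands. The module is installed in compiled form; this text tells all that it offers.
- The arm moves only by the tool jog_arm, never from a script. Its argument "deltas" is one flat list of numbers, 7 for each row, row after row: the turn, a rotation vector about the world's x, y, z in degrees, then the shift along the world's x, y, z in mm, then the opening, from 0 (shut) to 1 (fully open). In form: [ax, ay, az, tx, ty, tz, gripper, ax, ay, az, tx, ty, tz, gripper, ...]. A call has 1 to 20 rows; each row is the pose to reach, as a shift and turn from the pose commanded when the call began; what a row does not reach only later rows make up. A row lasts 1/10 s, in which the tool goes at most 50 mm and 8.59 degrees, less where a joint would pass 70% of its speed; a pose out of reach is approached as far as the arm can. A call with a gripper value outside its range is refused whole. The fingers move at their own pace and stop on an object; "grip_force" is the grip in N (left out, the last holds). Time passes only in rows, so rows that repeat a pose let the fingers close. It gives the time, the measured TCP pose, the force, the opening and the grip force at its end, in the units of the state.
- manip.get_state(): the state, without advancing time (a new reading comes with each control period).
- imaging.get_image(name): name is "side" or "top" or "wrist"; returns the picture (384x512x3 uint8, blue, green, red); there is no depth.
- imaging.calibration(name): a dict with "mtx" (3x3 intrinsics, pixels), "cam_to_world" (4x4, takes a point from camera to world coordinates). Camera axes: x right, y down, z forward; pixel columns grow to the right and rows downward; lengths in m; the calibration is good to about 2 mm. A picture is of the moment at which its call begins: read the wrist's pose just before it. calibration takes no time and is no camera call; for the wrist camera it gives the pose at the moment of the call.
- manip.sign_off(): hands the job in; it is judged then, once.
The state is a dict: "clock": time; "qpos": joint angles; "qd": joint speeds; "effort": joint torques, N m; "position": TCP position; "ee_rot": TCP orientation; "contact_force": force on the tool from outside, world axes, zero at the start; "moment": the same for the moment, N m; "width": finger opening in m; "gripper_force": force on a finger pad.
Only numpy, scipy, OpenCV 4.12 (cv2) and the standard library are available. Lean on these libraries where they do the work, as an engineer would, in place of code of your own. Each camera call takes 0.05 s, during which the arm holds its last target. There are 200 camera calls.

## Working session

There is one attempt and no reset: what is moved stays moved. The work goes in short steps, Python scripts to look and compute and a tool call to move; the robot and the scene stay as the last step left them, time stands still between calls to the robot, and variables do not carry over. Pictures are saved under pics/ and viewed, at most 14 in all, crops included, and the job is handed in when it is done.

Besides the shell and the picture viewer there is one more tool, called after "Call:" by a JSON object that holds its "api" and its "payload", one argument or row to a line. jog_arm: Moves the arm, as the interface text tells. Its arguments: {"type":"object","properties":{"deltas":{"type":"array"},"grip_force":{"type":"number"}},"required":["deltas"]}

```bash
mkdir -p pics; ls; cat > h.py <<'E'
from rig import manip, imaging
import numpy as np, cv2
def snap(n,f):
    c=imaging.calibration(n); im=imaging.get_image(n); cv2.imwrite('pics/'+f+'.png',im); return im,c
def ray(c,u,v):
    T=np.array(c['cam_to_world']);d=T[:3,:3]@np.linalg.solve(np.array(c['mtx']),[u,v,1.]);return T[:3,3],d
def onplane(c,u,v,z):
    o,d=ray(c,u,v);return o+d*(z-o[2])/d[2]
def proj(c,p):
    T=np.array(c['cam_to_world']);q=np.array(c['mtx'])@(T[:3,:3].T@(np.array(p)-T[:3,3]));return q[:2]/q[2]
def tri(rs):
    A=0;b=0
    for o,d in rs:
        d=d/np.linalg.norm(d);P=np.eye(3)-np.outer(d,d);A=A+P;b=b+P@o
    return np.linalg.solve(A,b)
E
python3 - <<'E'
from h import *
s=manip.get_state();print({k:np.round(v,3) for k,v in s.items()})
ims=[]
for n in('top','side','wrist'):
    im,c=snap(n,n+'0');print(n,np.round(c['mtx'],1).tolist(),np.round(c['cam_to_world'],3).tolist());ims.append(im)
E
```

```text
pics
{'clock': np.float64(0.0), 'qpos': array([ 1.075,  0.277,  1.506,  0.   ,  1.361, -0.121]), 'qd': array([ 0.001, -0.001,  0.   ,  0.   ,  0.   ,  0.   ]), 'effort': array([ 1.0000e-03, -4.1677e+01, -2.4581e+01, -0.0000e+00,  1.1000e-02,
       -0.0000e+00]), 'position': array([0.21 , 0.535, 0.241]), 'ee_rot': array([-0.   ,  0.186,  0.982, -0.001]), 'contact_force': array([ 0.177,  0.119, -0.214]), 'moment': array([ 0.015, -0.   , -0.01 ]), 'gripper_force': np.float64(0.0), 'width': np.float64(0.086)}
top [[406.1, 0.0, 257.6], [0.0, 406.1, 193.1], [0.0, 0.0, 1.0]] [[-0.025, -0.989, 0.144, 0.398], [-1.0, 0.023, -0.012, 0.011], [0.009, -0.144, -0.99, 1.135], [0.0, 0.0, 0.0, 1.0]]
side [[404.6, 0.0, 258.5], [0.0, 404.6, 188.8], [0.0, 0.0, 1.0]] [[0.999, -0.024, 0.037, 0.485], [-0.043, -0.697, 0.715, -0.658], [0.008, -0.716, -0.698, 0.721], [0.0, 0.0, 0.0, 1.0]]
wrist [[281.2, 0.0, 254.9], [0.0, 281.2, 190.6], [0.0, 0.0, 1.0]] [[0.367, 0.896, 0.25, 0.147], [0.93, -0.353, -0.101, 0.559], [-0.003, 0.27, -0.963, 0.373], [0.0, 0.0, 0.0, 1.0]]
```

View pics/top0.png

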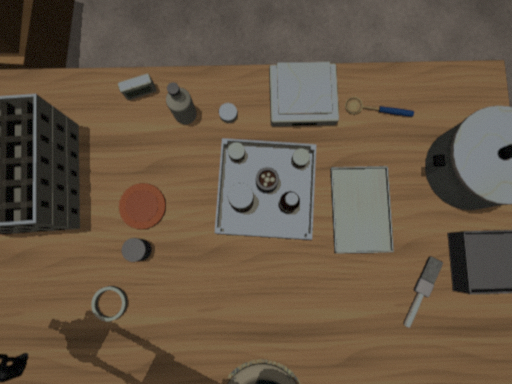

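View pics/side0.png

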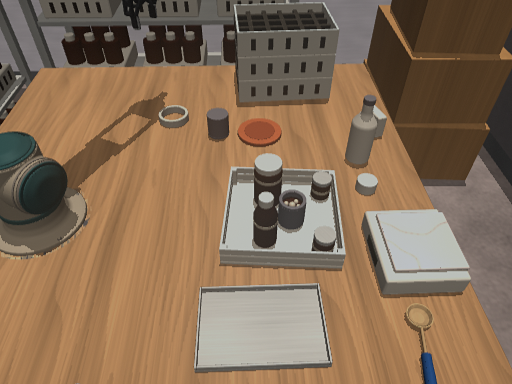

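Top view: jar lid ~(241,199), bottle cap ~(289,200), cup (268,180), saucer (142,206), cover (136,250), tray ~(361,210), small jars (236,151) and (301,158). In the side view the jar is at (268,165) and the bottle at (265,200). Next I enlarge both for measuring.

```bash
python3 - <<'E'
from h import *
t=cv2.imread('pics/top0.png');s=cv2.imread('pics/side0.png')
a=cv2.resize(t[130:250,210:320],None,fx=5,fy=5,interpolation=cv2.INTER_CUBIC)
b=cv2.resize(s[145:275,215:350],None,fx=4,fy=4,interpolation=cv2.INTER_CUBIC)
print(a.shape,b.shape)
cv2.imwrite('pics/a.png',a);cv2.imwrite('pics/b.png',b)
E
```

```text
(600, 550, 3) (520, 540, 3)
```

View pics/a.png

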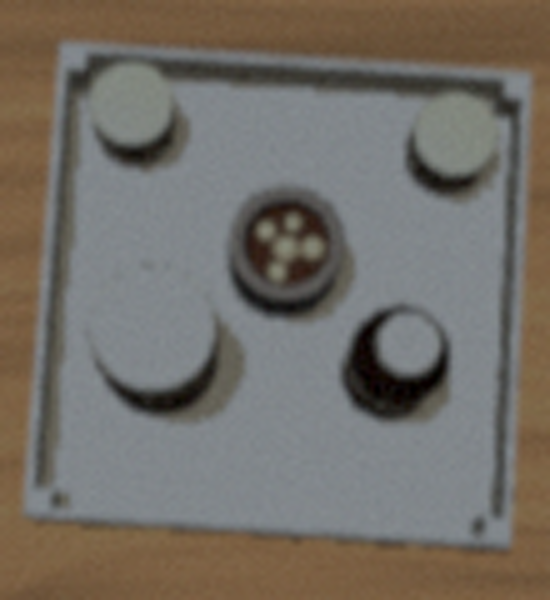

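View pics/b.png

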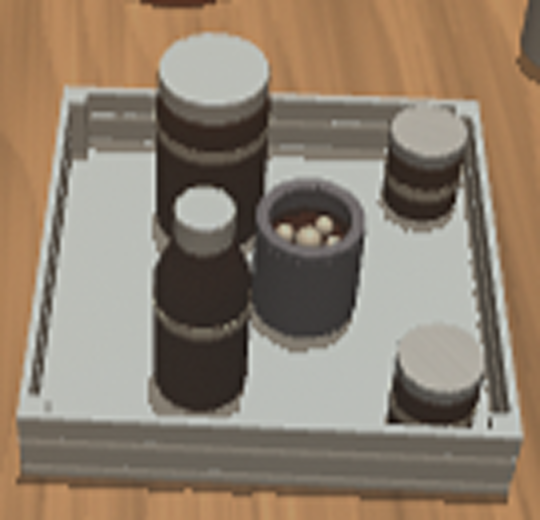

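Crops: in the top view the jar lid is centred at (154,329), bottle cap (411,343), cup rim (289,240) in a.png. In the side view the lid is at (214,69), cap (205,211), cup rim (310,220) in b.png. Triangulating these, plus the saucer, cover and tray.

```bash
python3 - <<'E'
from h import *
t=cv2.imread('pics/top0.png');s=cv2.imread('pics/side0.png')
ct,cs=imaging.calibration('top'),imaging.calibration('side')
A=lambda x,y:((x+.5)/5-.5+210,(y+.5)/5-.5+130)
B=lambda x,y:((x+.5)/4-.5+215,(y+.5)/4-.5+145)
for n,a,b,h in[('jar',(154,329),(214,69),.125),('bottle',(411,343),(205,211),.141),('cup',(289,240),(310,220),.075),('sja',(133,104),(428,135),.063),('sjb',(455,136),(440,360),.063)]:
    if n=='sja':b=(428,135)
    p=tri([ray(ct,*A(*a)),ray(cs,*B(*b))]);print(n,'tri',p.round(4),'top',onplane(ct,*A(*a),h).round(4),'side',onplane(cs,*B(*b),h).round(4))
def red(im):
    h=cv2.cvtColor(im,cv2.COLOR_BGR2HSV);m=((h[...,0]<9)|(h[...,0]>174))&(h[...,1]>130)&(h[...,2]>80)
    return m.astype(np.uint8)
def grey(im):
    h=cv2.cvtColor(im,cv2.COLOR_BGR2HSV);return ((h[...,1]<60)&(h[...,2]<110)).astype(np.uint8)
def big(m,roi):
    x0,y0,x1,y1=roi;k=np.zeros_like(m);k[y0:y1,x0:x1]=m[y0:y1,x0:x1]
    c=max(cv2.findContours(k,0,1)[0],key=cv2.contourArea);return cv2.contourArea(c),cv2.fitEllipse(c),cv2.boundingRect(c)
rt=big(red(t),(100,170,180,240));rs=big(red(s),(225,110,295,155));print(rt,rs)
print('saucer',tri([ray(ct,*rt[1][0]),ray(cs,*rs[1][0])]),onplane(ct,*rt[1][0],.012),onplane(cs,*rs[1][0],.012))
gt=big(grey(t),(110,230,165,270));gs=big(grey(s),(195,100,240,145));print(gt,gs)
a=cv2.resize(t[150:290,100:190],None,fx=4,fy=4,interpolation=cv2.INTER_CUBIC)
b=cv2.resize(s[90:160,190:290],None,fx=4,fy=4,interpolation=cv2.INTER_CUBIC)
d=cv2.resize(t[155:265,325:400],None,fx=4,fy=4,interpolation=cv2.INTER_CUBIC)
W=np.zeros((570,780,3),np.uint8);W[:560,:360]=a;W[:280,370:770]=b
W[285:570,370:670]=d[:285]
cv2.imwrite('pics/c.png',W)
E
```

```text
jar tri [0.541  0.0417 0.1234] top [0.5403 0.0416 0.125 ] side [0.5414 0.04   0.125 ]
bottle tri [ 0.5287 -0.0859  0.1385] top [ 0.5281 -0.0857  0.141 ] side [ 0.5288 -0.0883  0.141 ]
cup tri [ 0.5931 -0.0295  0.0719] top [ 0.5933 -0.0293  0.075 ] side [ 0.5919 -0.0326  0.075 ]
sja tri [0.6735 0.0528 0.0581] top [0.6723 0.0526 0.063 ] side [0.672  0.0475 0.063 ]
sjb tri [ 0.6521 -0.1217  0.0587] top [ 0.6506 -0.1212  0.063 ] side [ 0.6514 -0.1251  0.063 ]
(494.0, ((141.68589782714844, 204.78065490722656), (26.578088760375977, 29.30830192565918), 86.55846405029297), (125, 190, 33, 31)) (378.0, ((259.2152404785156, 129.9479217529297), (16.696632385253906, 29.047473907470703), 90.79412841796875), (245, 121, 30, 19))
saucer [0.53553973 0.31956841 0.01091861] [0.53627012 0.3193432  0.012     ] [0.53460625 0.31788172 0.012     ]
(496.5, ((135.3430938720703, 249.483642578125), (22.493249893188477, 28.382362365722656), 86.93534851074219), (122, 238, 29, 24)) (151.0, ((218.43064880371094, 126.73905181884766), (21.30896759033203, 23.16624641418457), 177.93873596191406), (207, 114, 22, 25))
```

View pics/c.png

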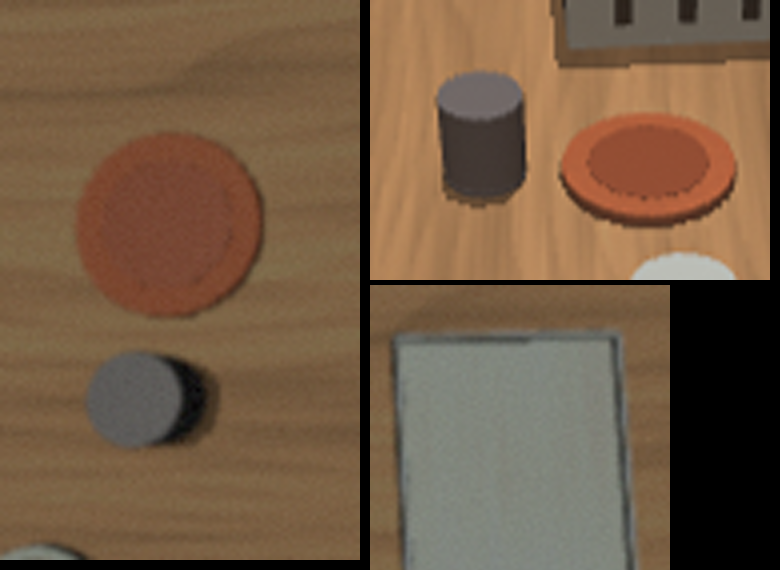

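```bash
python3 - <<'E'
from h import *
ct,cs=imaging.calibration('top'),imaging.calibration('side')
P=lambda n,a,b,h:print(n,'tri',tri([ray(ct,*a),ray(cs,*b)]).round(4),'top',onplane(ct,*a,h).round(4),'side',onplane(cs,*b,h).round(4))
P('cover',(134,249.9),(217.7,114),.07)
P('saucer',(142.3,206),(259.3,131),.012)
tt=[(330.7,167),(387.5,166.7),(391.5,251.5),(335,253.5)]
ss=[(195.5,369),(199,287),(323,285),(330,365)]
for q in tt:print('tray t',onplane(ct,*q,.018).round(4))
for q in ss:print('tray s',onplane(cs,*q,.018).round(4))
A=lambda x,y:((x+.5)/5-.5+210,(y+.5)/5-.5+130)
C=np.array([onplane(ct,*A(*q),.05) for q in[(60,42),(532,72),(510,547),(25,515)]]);print(C.round(4),C.mean(0))
E
```

```text
cover tri [0.4138 0.3224 0.0669] top [0.4119 0.3213 0.07  ] side [0.416  0.3181 0.07  ]
saucer tri [0.5342 0.3189 0.0073] top [0.5328 0.3176 0.012 ] side [0.5346 0.3127 0.012 ]
tray t [ 0.63   -0.2102  0.018 ]
tray t [ 0.6272 -0.3703  0.018 ]
tray t [ 0.3911 -0.3646  0.018 ]
tray t [ 0.3895 -0.2098  0.018 ]
tray s [ 0.395  -0.3736  0.018 ]
tray s [ 0.391  -0.2128  0.018 ]
tray s [ 0.6388 -0.2176  0.018 ]
tray s [ 0.6259 -0.376   0.018 ]
[[ 0.7115  0.0926  0.05  ]
 [ 0.6888 -0.1666  0.05  ]
 [ 0.4294 -0.1432  0.05  ]
 [ 0.4526  0.1143  0.05  ]] [ 0.57055204 -0.02571382  0.05      ]
```

Call:
{"api": "jog_arm", "payload": {
  "deltas": [0, 0, 8, 0, 0, 10, 1, 0, 0, 16.4, 318, -622, 18, 1, 0, 0, 16.4, 318, -622, 18, 1, 0, 0, 16.4, 318, -622, 18, 1, 0, 0, 16.4, 318, -622, 18, 1, 0, 0, 16.4, 318, -622, 18, 1, 0, 0, 16.4, 318, -622, 18, 1, 0, 0, 16.4, 318, -622, 18, 1, 0, 0, 16.4, 318, -622, 18, 1, 0, 0, 16.4, 318, -622, 18, 1, 0, 0, 16.4, 318, -622, 18, 1, 0, 0, 16.4, 318, -622, 18, 1, 0, 0, 16.4, 318, -622, 18, 1, 0, 0, 16.4, 318, -622, 18, 1, 0, 0, 16.4, 318, -622, 18, 1, 0, 0, 16.4, 318, -622, 18, 1, 0, 0, 16.4, 318, -622, 18, 1, 0, 0, 16.4, 318, -622, 18, 1, 0, 0, 16.4, 318, -622, 18, 1, 0, 0, 16.4, 318, -622, 18, 1],
  "grip_force": 40
}}

```text
clock: 2.15
position: [0.528, -0.0856, 0.2606]
ee_rot: [0.0, 0.043, 0.999, 0.0]
contact_force: [0.3, 0.2, 0.3]
width: 0.0851
gripper_force: 0.0
```

```bash
python3 - <<'E'
from h import *
s=manip.get_state();print(s['position'],s['ee_rot'],s['qpos'],s['clock'])
im,c=snap('wrist','w1')
cv2.imwrite('pics/w1b.png',cv2.resize(im,(768,576),interpolation=cv2.INTER_CUBIC))
for n,p in[('jar',(.541,.041,.125)),('bot',(.5285,-.087,.141)),('cup',(.5926,-.031,.075))]:print(n,proj(c,p))
E
```

```text
[ 0.52804127 -0.08559839  0.260576  ] [9.65359693e-05 4.33472871e-02 9.99060054e-01 1.06047698e-04] [-2.90978387e-01  2.05287546e-01  1.55640493e+00  2.57633868e-04
  1.37976499e+00 -1.77510187e+00] 2.15
jar [385.66415539 185.95010754]
bot [254.35909195 189.060441  ]
cup [305.44849874 221.71891411]
```

View pics/w1b.png

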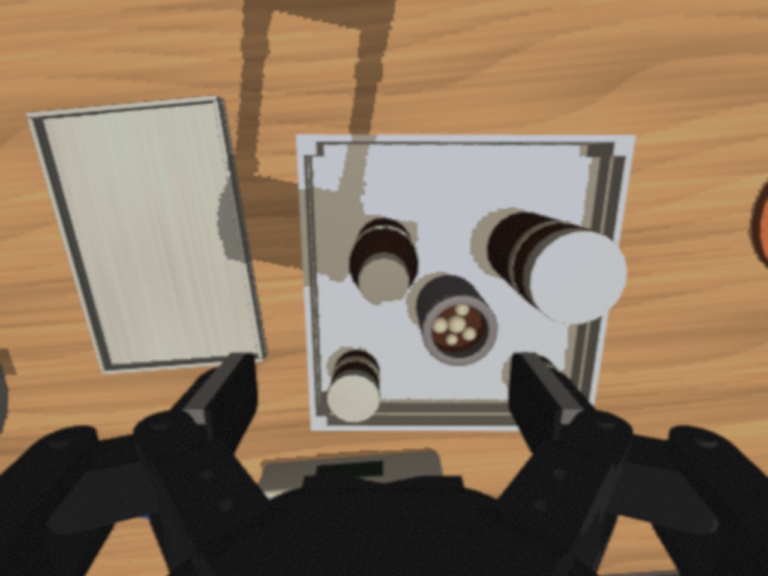

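The wrist view puts the jar lid at (385,185), bottle cap at (256,185) and cup rim at (306,220). All are within about 4 px of prediction, so the estimates hold. Descending on the bottle, with a 2 mm x correction.

Call:
{"api": "jog_arm", "payload": {
  "deltas": [0, 0, 0, -2, 0, -30, 1, 0, 0, 0, -2, 0, -60, 1, 0, 0, 0, -2, 0, -90, 1, 0, 0, 0, -2, 0, -115, 1, 0, 0, 0, -2, 0, -135, 1, 0, 0, 0, -2, 0, -150, 1, 0, 0, 0, -2, 0, -160, 1, 0, 0, 0, -2, 0, -166, 1, 0, 0, 0, -2, 0, -171, 1, 0, 0, 0, -2, 0, -175, 1, 0, 0, 0, -2, 0, -177, 1, 0, 0, 0, -2, 0, -177, 1]
}}

```text
clock: 3.4
position: [0.5266, -0.0869, 0.0834]
ee_rot: [0.0, 0.044, 0.999, 0.0]
contact_force: [-0.2, 0.2, 0.3]
width: 0.0855
gripper_force: 0.0
```

Call:
{"api": "jog_arm", "payload": {
  "deltas": [0, 0, 0, 0, 0, 0, 0.8, 0, 0, 0, 0, 0, 0, 0.7, 0, 0, 0, 0, 0, 0, 0.6, 0, 0, 0, 0, 0, 0, 0.4, 0, 0, 0, 0, 0, 0, 0.3, 0, 0, 0, 0, 0, 0, 0.3, 0, 0, 0, 0, 0, 0, 0.3, 0, 0, 0, 0, 0, 0, 0.3],
  "grip_force": 40
}}

```text
clock: 4.2
position: [0.5269, -0.0868, 0.0839]
ee_rot: [0.001, 0.044, 0.999, 0.0]
contact_force: [-0.7, 2.2, 5.0]
width: 0.05
gripper_force: 41.7
```

Call:
{"api": "jog_arm", "payload": {
  "deltas": [0, 0, 0, 0, 0, 2, 0.3, 0, 0, 0, 0, 0, 5, 0.3, 0, 0, 0, 0, 0, 10, 0.3, 0, 0, 0, 0, 0, 16, 0.3, 0, 0, 0, 0, 0, 22, 0.3, 0, 0, 0, 0, 0, 22, 0.3]
}}

```text
clock: 4.8
position: [0.5273, -0.0871, 0.1064]
ee_rot: [0.001, 0.044, 0.999, -0.0]
contact_force: [0.8, 0.4, -3.2]
width: 0.0502
gripper_force: 42.0
```

```bash
python3 - <<'E'
from h import *
im,c=snap('side','s2');w,_=snap('wrist','w2')
W=np.hstack([cv2.resize(im[130:290,180:360],(450,400)),cv2.resize(w[80:384,100:400],(350,400))]);cv2.imwrite('pics/d.png',W)
E
```

```text
(no output)
```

View pics/d.png

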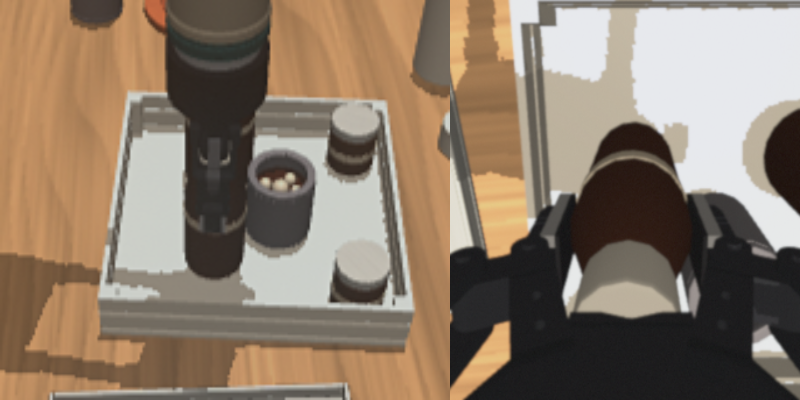

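The bottle is held upright and clear of the crate floor, at (215,275) in the crop. Carrying it to the tray's near half.

Call:
{"api": "jog_arm", "payload": {
  "deltas": [0, 0, 0, 0, 0, 15, 0.3, 0, 0, 0, 0, 0, 35, 0.3, 0, 0, 0, 0, 0, 55, 0.3, 0, 0, 0, -4, -10, 65, 0.3, 0, 0, 0, -11, -30, 70, 0.3, 0, 0, 0, -20, -55, 70, 0.3, 0, 0, 0, -30, -83, 70, 0.3, 0, 0, 0, -40, -110, 70, 0.3, 0, 0, 0, -50, -138, 70, 0.3, 0, 0, 0, -60, -165, 70, 0.3, 0, 0, 0, -67, -187, 65, 0.3, 0, 0, 0, -71, -199, 55, 0.3, 0, 0, 0, -72, -203, 40, 0.3, 0, 0, 0, -72, -203, 22, 0.3, 0, 0, 0, -72, -203, 5, 0.3, 0, 0, 0, -72, -203, -10, 0.3, 0, 0, 0, -72, -203, -17, 0.3, 0, 0, 0, -72, -203, -20, 0.3, 0, 0, 0, -72, -203, -22, 0.3, 0, 0, 0, -72, -203, -23, 0.3]
}}

```text
clock: 6.9
position: [0.4549, -0.29, 0.083]
ee_rot: [0.0, 0.044, 0.999, -0.0]
contact_force: [-1.4, 0.6, 3.9]
width: 0.0503
gripper_force: 43.1
```

Call:
{"api": "jog_arm", "payload": {
  "deltas": [0, 0, 0, 0, 0, 0, 0.3, 0, 0, 0, 0, 0, -1, 0.3, 0, 0, 0, 0, 0, -1, 0.3]
}}

```text
clock: 7.2
position: [0.4552, -0.2901, 0.0829]
ee_rot: [0.001, 0.044, 0.999, -0.0]
contact_force: [-0.0, 2.5, 5.9]
width: 0.0499
gripper_force: 43.4
```

Seated. Releasing, then moving up and over to the jar at TCP (0.541, 0.041).

Call:
{"api": "jog_arm", "payload": {
  "deltas": [0, 0, 0, 0, 0, 0, 0.7, 0, 0, 0, 0, 0, 0, 0.9, 0, 0, 0, 0, 0, 0, 1, 0, 0, 0, 0, 0, 0, 1, 0, 0, 0, 0, 0, 0, 1, 0, 0, 0, 0, 0, 10, 1, 0, 0, 0, 0, 0, 30, 1, 0, 0, 0, 0, 0, 60, 1, 0, 0, 0, 0, 0, 100, 1, 0, 0, 0, 0, 0, 130, 1, 0, 0, 0, 20, 60, 140, 1, 0, 0, 0, 85, 331, 140, 1, 0, 0, 0, 85, 331, 140, 1, 0, 0, 0, 85, 331, 140, 1, 0, 0, 0, 85, 331, 140, 1, 0, 0, 0, 85, 331, 140, 1, 0, 0, 0, 85, 331, 140, 1, 0, 0, 0, 85, 331, 140, 1, 0, 0, 0, 85, 331, 140, 1, 0, 0, 0, 85, 331, 140, 1]
}}

```text
clock: 9.2
position: [0.5393, 0.0403, 0.2216]
ee_rot: [0.0, 0.044, 0.999, -0.0]
contact_force: [-0.4, 0.7, 0.4]
width: 0.0855
gripper_force: 0.0
```

```bash
python3 - <<'E'
from h import *
w,c=snap('wrist','w3');sd,cs=snap('side','s3');t,ct=snap('top','t3')
print(manip.get_state()['position'],proj(c,(.541,.041,.125)),proj(cs,(.4552,-.29,.14)))
W=np.hstack([cv2.resize(w,(512,384)),cv2.resize(sd[200:384,180:350],(288,384))]);cv2.imwrite('pics/e.png',W)
E
```

```text
[0.5393244  0.03975663 0.22147488] [256.98448478 197.4605088 ] [228.2047538  286.04349639]
```

View pics/e.png

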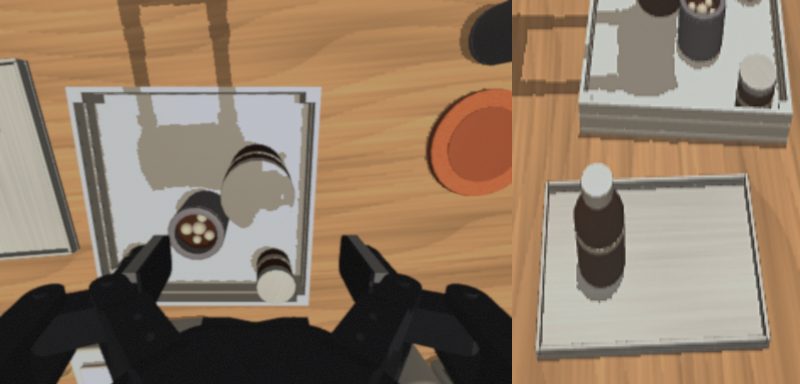

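Bottle stands upright on the tray. The jar lid centre is at about (257,191) in the wrist view, within 4 mm of the gripper's axis. Descending and gripping.

Call:
{"api": "jog_arm", "payload": {
  "deltas": [0, 0, 0, 0, 1, -20, 1, 0, 0, 0, 0, 1, -45, 1, 0, 0, 0, 0, 1, -70, 1, 0, 0, 0, 0, 1, -95, 1, 0, 0, 0, 0, 1, -115, 1, 0, 0, 0, 0, 1, -127, 1, 0, 0, 0, 0, 1, -134, 1, 0, 0, 0, 0, 1, -137, 1, 0, 0, 0, 0, 1, -137, 1, 0, 0, 0, 0, 1, -137, 0.9, 0, 0, 0, 0, 1, -137, 0.8, 0, 0, 0, 0, 1, -137, 0.7, 0, 0, 0, 0, 1, -137, 0.5, 0, 0, 0, 0, 1, -137, 0.5, 0, 0, 0, 0, 1, -137, 0.5, 0, 0, 0, 0, 1, -137, 0.5]
}}

```text
clock: 10.95
position: [0.5402, 0.042, 0.0854]
ee_rot: [0.001, 0.044, 0.999, -0.0]
contact_force: [-0.6, -0.2, 5.3]
width: 0.0643
gripper_force: 46.0
```

Call:
{"api": "jog_arm", "payload": {
  "deltas": [0, 0, 0, 0, 0, 2, 0.5, 0, 0, 0, 0, 0, 5, 0.5, 0, 0, 0, 0, 0, 10, 0.5, 0, 0, 0, 0, 0, 16, 0.5, 0, 0, 0, 0, 0, 22, 0.5, 0, 0, 0, 0, 0, 22, 0.5]
}}

```text
clock: 11.55
position: [0.5403, 0.0421, 0.1074]
ee_rot: [0.001, 0.044, 0.999, 0.0]
contact_force: [0.6, 0.3, -5.1]
width: 0.0645
gripper_force: 45.3
```

Call:
{"api": "jog_arm", "payload": {
  "deltas": [0, 0, 0, 0, 0, 15, 0.5, 0, 0, 0, 0, 0, 35, 0.5, 0, 0, 0, 0, 0, 55, 0.5, 0, 0, 0, 0, 0, 72, 0.5, 0, 0, 0, 1, -10, 80, 0.5, 0, 0, 0, 3, -30, 80, 0.5, 0, 0, 0, 5, -58, 80, 0.5, 0, 0, 0, 7, -88, 80, 0.5, 0, 0, 0, 9, -120, 80, 0.5, 0, 0, 0, 12, -152, 80, 0.5, 0, 0, 0, 14, -184, 80, 0.5, 0, 0, 0, 16, -216, 80, 0.5, 0, 0, 0, 19, -248, 80, 0.5, 0, 0, 0, 21, -278, 80, 0.5, 0, 0, 0, 23, -304, 78, 0.5, 0, 0, 0, 25, -322, 70, 0.5, 0, 0, 0, 25, -330, 58, 0.5, 0, 0, 0, 25, -332, 40, 0.5, 0, 0, 0, 25, -332, 22, 0.5, 0, 0, 0, 25, -332, 5, 0.5]
}}

```text
clock: 13.55
position: [0.5635, -0.2886, 0.109]
ee_rot: [-0.001, 0.044, 0.999, 0.001]
contact_force: [0.3, 0.2, -5.4]
width: 0.0643
gripper_force: 46.6
```

Call:
{"api": "jog_arm", "payload": {
  "deltas": [0, 0, 0, 0, 0, -12, 0.5, 0, 0, 0, 0, 0, -21, 0.5, 0, 0, 0, 0, 0, -25, 0.5, 0, 0, 0, 0, 0, -27, 0.5, 0, 0, 0, 0, 0, -28, 0.5, 0, 0, 0, 0, 0, -28, 0.5]
}}

```text
clock: 14.15
position: [0.5649, -0.2898, 0.0845]
ee_rot: [0.001, 0.044, 0.999, -0.0]
contact_force: [-1.2, 1.8, 0.8]
width: 0.0643
gripper_force: 47.1
```

On the tray. Releasing and going above the cup.

Call:
{"api": "jog_arm", "payload": {
  "deltas": [0, 0, 0, 0, 0, 0, 0.8, 0, 0, 0, 0, 0, 0, 0.9, 0, 0, 0, 0, 0, 0, 1, 0, 0, 0, 0, 0, 0, 1, 0, 0, 0, 0, 0, 0, 1, 0, 0, 0, 0, 0, 10, 1, 0, 0, 0, 0, 0, 30, 1, 0, 0, 0, 0, 0, 60, 1, 0, 0, 0, 0, 0, 90, 1, 0, 0, 0, 5, 50, 110, 1, 0, 0, 0, 28, 259, 105, 1, 0, 0, 0, 28, 259, 105, 1, 0, 0, 0, 28, 259, 105, 1, 0, 0, 0, 28, 259, 105, 1, 0, 0, 0, 28, 259, 105, 1, 0, 0, 0, 28, 259, 105, 1, 0, 0, 0, 28, 259, 105, 1, 0, 0, 0, 28, 259, 105, 1]
}}

```text
clock: 15.95
position: [0.5926, -0.0327, 0.1885]
ee_rot: [0.0, 0.045, 0.999, -0.0]
contact_force: [0.5, -0.3, -0.6]
width: 0.0855
gripper_force: 0.0
```

```bash
python3 - <<'E'
from h import *
w,c=snap('wrist','w4');sd,cs=snap('side','s4')
print(manip.get_state()['position'],proj(c,(.5928,-.0305,.075)))
W=np.hstack([cv2.resize(w,(512,384)),cv2.resize(sd[200:384,180:350],(288,384))]);cv2.imwrite('pics/f.png',W)
# inner substrate brown blob
h=cv2.cvtColor(w,cv2.COLOR_BGR2HSV);print(h[180:260:8,256].tolist())
E
```

```text
[ 0.59251777 -0.03270486  0.18833587] [258.42806769 190.20342504]
[[19, 61, 122], [18, 60, 123], [21, 49, 145], [10, 123, 81], [10, 11, 67], [150, 2, 156], [105, 8, 199], [105, 8, 198], [102, 6, 197], [105, 5, 196]]
```

View pics/f.png

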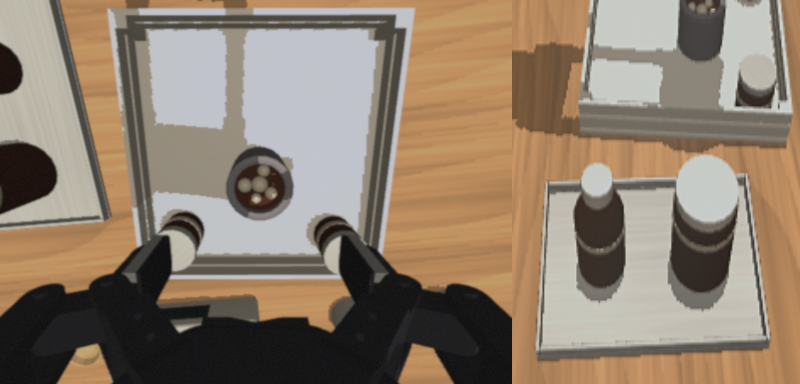

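Jar and bottle both stand upright on the tray. The cup rim is centred at (260,187), within 3 mm of the axis. Fetching the cup.

Call:
{"api": "jog_arm", "payload": {
  "deltas": [0, 0, 0, -1, 3, -25, 1, 0, 0, 0, -1, 3, -55, 1, 0, 0, 0, -1, 3, -85, 1, 0, 0, 0, -1, 3, -110, 1, 0, 0, 0, -1, 3, -128, 1, 0, 0, 0, -1, 3, -138, 1, 0, 0, 0, -1, 3, -144, 1, 0, 0, 0, -1, 3, -146, 1, 0, 0, 0, -1, 3, -146, 0.9, 0, 0, 0, -1, 3, -146, 0.8, 0, 0, 0, -1, 3, -146, 0.7, 0, 0, 0, -1, 3, -146, 0.6, 0, 0, 0, -1, 3, -146, 0.5, 0, 0, 0, -1, 3, -146, 0.5, 0, 0, 0, -1, 3, -146, 0.5, 0, 0, 0, -1, 3, -146, 0.5],
  "grip_force": 30
}}

```text
clock: 17.65
position: [0.5923, -0.028, 0.0435]
ee_rot: [0.001, 0.044, 0.999, -0.0]
contact_force: [-0.9, -0.5, 6.0]
width: 0.0617
gripper_force: 33.4
```

Call:
{"api": "jog_arm", "payload": {
  "deltas": [0, 0, 0, 0, 0, 3, 0.5, 0, 0, 0, 0, 0, 10, 0.5, 0, 0, 0, 0, 0, 25, 0.5, 0, 0, 0, 0, 0, 45, 0.5, 0, 0, 0, 0, 0, 65, 0.5, 0, 0, 0, 0, 0, 80, 0.5, 0, 0, 0, 0, 0, 80, 0.5]
}}

```text
clock: 18.35
position: [0.593, -0.028, 0.1246]
ee_rot: [0.002, 0.044, 0.999, -0.0]
contact_force: [0.9, 0.1, -1.9]
width: 0.0615
gripper_force: 33.2
```

Call:
{"api": "jog_arm", "payload": {
  "deltas": [0, 0, 0, -2, 10, 5, 0.5, 0, 0, 0, -5, 30, 5, 0.5, 0, 0, 0, -10, 58, 5, 0.5, 0, 0, 0, -15, 88, 5, 0.5, 0, 0, 0, -20, 120, 5, 0.5, 0, 0, 0, -26, 155, 5, 0.5, 0, 0, 0, -32, 190, 5, 0.5, 0, 0, 0, -38, 225, 5, 0.5, 0, 0, 0, -44, 260, 5, 0.5, 0, 0, 0, -50, 290, 5, 0.5, 0, 0, 0, -55, 315, 5, 0.5, 0, 0, 0, -58, 335, 5, 0.5, 0, 0, 0, -59, 344, 2, 0.5, 0, 0, 0, -59, 345, 0, 0.5, 0, 0, 0, -59, 345, 0, 0.5, 0, 0, 0, -59, 345, 0, 0.5]
}}

```text
clock: 19.95
position: [0.5324, 0.316, 0.1219]
ee_rot: [-0.0, 0.045, 0.999, -0.0]
contact_force: [-0.1, 0.0, -1.1]
width: 0.0613
gripper_force: 33.2
```

```bash
python3 - <<'E'
from h import *
w,c=snap('wrist','w5');t,ct=snap('top','t5');sd,cs=snap('side','s5')
p=manip.get_state()['position'];print(p)
h=cv2.cvtColor(w,cv2.COLOR_BGR2HSV)
print('saucer pred',proj(c,(.5345,.317,.012)),'rim pred',proj(c,(p[0],p[1],p[2]+.0315)))
W=np.hstack([w,cv2.resize(sd[70:210,180:300],(288,384))]);cv2.imwrite('pics/g.png',W)
m=((h[...,0]<12)|(h[...,0]>172))&(h[...,1]>130)&(h[...,2]>100)
ys,xs=np.nonzero(m);print(xs.min(),xs.max(),ys.min(),ys.max())
E
```

```text
[0.53284035 0.31621412 0.12244732]
saucer pred [257.28801365 193.56243126] rim pred [257.08903389 287.56625571]
188 330 119 229
```

View pics/g.png

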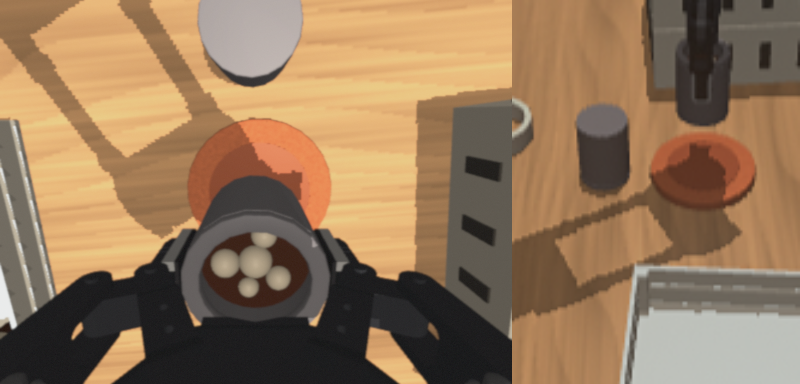

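The saucer spans columns 188–330 (centre about (259,188)), and the cup hangs upright above it. In the side view cup and saucer align at column ~259. Lowering the cup 73 mm.

Call:
{"api": "jog_arm", "payload": {
  "deltas": [0, 0, 0, 1, 1, -15, 0.5, 0, 0, 0, 1, 1, -35, 0.5, 0, 0, 0, 1, 1, -52, 0.5, 0, 0, 0, 1, 1, -63, 0.5, 0, 0, 0, 1, 1, -69, 0.5, 0, 0, 0, 1, 1, -72, 0.5, 0, 0, 0, 1, 1, -73, 0.5, 0, 0, 0, 1, 1, -73, 0.5]
}}

```text
clock: 20.9
position: [0.5339, 0.3181, 0.0506]
ee_rot: [0.001, 0.044, 0.999, 0.0]
contact_force: [-1.2, -0.9, 2.3]
width: 0.0613
gripper_force: 33.4
```

Call:
{"api": "jog_arm", "payload": {
  "deltas": [0, 0, 0, 0, 0, 0, 0.8, 0, 0, 0, 0, 0, 0, 0.9, 0, 0, 0, 0, 0, 0, 1, 0, 0, 0, 0, 0, 0, 1, 0, 0, 0, 0, 0, 0, 1, 0, 0, 0, 0, 0, 10, 1, 0, 0, 0, 0, 0, 30, 1, 0, 0, 0, 0, 0, 60, 1, 0, 0, 0, 0, 0, 100, 1, 0, 0, 0, -30, 0, 140, 1, 0, 0, 0, -50, 0, 180, 1, 0, 0, 0, -50, 0, 190, 1, 0, 0, 0, -50, 0, 190, 1, 0, 0, 0, -50, 0, 190, 1]
}}

```text
clock: 22.3
position: [0.4835, 0.3179, 0.2387]
ee_rot: [-0.0, 0.044, 0.999, -0.0]
contact_force: [0.8, 0.4, -1.2]
width: 0.0853
gripper_force: 0.0
```

```bash
python3 - <<'E'
from h import *
w,c=snap('wrist','w6');t,ct=snap('top','t6');sd,cs=snap('side','s6')
p=manip.get_state()['position'];print(p)
for n,q in(('cup',(.534,.318,.082)),('sauc',(.534,.318,.012)),('cover',(.414,.32,.07))):print(n,proj(c,q),proj(ct,q),proj(cs,q))
S=cv2.resize(sd[75:165,190:290],None,fx=2.8,fy=2.8,interpolation=cv2.INTER_CUBIC)
T=cv2.resize(t[170:270,100:190],None,fx=2.8,fy=2.8,interpolation=cv2.INTER_CUBIC);print(S.shape,T.shape)
W=np.zeros((560,800,3),np.uint8);W[:384,:512]=w;W[:252,515:795]=S;W[255:535,515:767]=T;cv2.imwrite('pics/i.png',W)
E
```

```text
[0.48325426 0.31760012 0.23723126]
cup [260.06002506 223.88537711] [134.83649153 202.52987894] [259.23590115 109.71262774]
sauc [259.2257505 203.8630984] [142.15806715 205.58212062] [259.00834677 129.92799986]
cover [251.86989771 110.68139952] [134.53207916 249.08385175] [217.03094187 113.62986015]
(252, 280, 3) (280, 252, 3)
```

View pics/i.png

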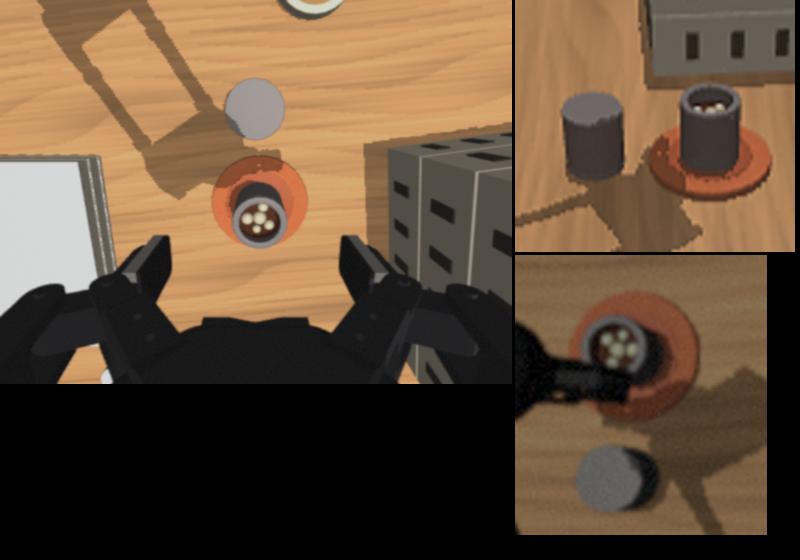

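The cup stands upright at the middle of the saucer (rim (260,222), saucer (260,201)). The cover's top is centred at (255,108), giving (0.414, 0.3225), which matches triangulation. Grasping the cover.

Call:
{"api": "jog_arm", "payload": {
  "deltas": [0, 0, 0, -35, 2, 0, 1, 0, 0, 0, -69, 5, -10, 1, 0, 0, 0, -69, 5, -40, 1, 0, 0, 0, -69, 5, -80, 1, 0, 0, 0, -69, 5, -115, 1, 0, 0, 0, -69, 5, -145, 1, 0, 0, 0, -69, 5, -170, 1, 0, 0, 0, -69, 5, -187, 1, 0, 0, 0, -69, 5, -196, 1, 0, 0, 0, -69, 5, -200, 1, 0, 0, 0, -69, 5, -200, 1, 0, 0, 0, -69, 5, -200, 0.9, 0, 0, 0, -69, 5, -200, 0.8, 0, 0, 0, -69, 5, -200, 0.7, 0, 0, 0, -69, 5, -200, 0.6, 0, 0, 0, -69, 5, -200, 0.5, 0, 0, 0, -69, 5, -200, 0.5, 0, 0, 0, -69, 5, -200, 0.5],
  "grip_force": 25
}}

```text
clock: 24.25
position: [0.4151, 0.3235, 0.0405]
ee_rot: [0.001, 0.044, 0.999, 0.001]
contact_force: [-0.4, 0.2, 5.5]
width: 0.0625
gripper_force: 27.4
```

Call:
{"api": "jog_arm", "payload": {
  "deltas": [0, 0, 0, 0, 0, 3, 0.5, 0, 0, 0, 0, 0, 12, 0.5, 0, 0, 0, 0, 0, 30, 0.5, 0, 0, 0, 0, 0, 55, 0.5, 0, 0, 0, 0, 0, 80, 0.5, 0, 0, 0, 0, 0, 100, 0.5, 0, 0, 0, 0, 0, 110, 0.5, 0, 0, 0, 0, 0, 110, 0.5]
}}

```text
clock: 25.05
position: [0.4153, 0.3236, 0.1509]
ee_rot: [0.001, 0.044, 0.999, 0.001]
contact_force: [-0.1, 0.4, -0.7]
width: 0.0623
gripper_force: 27.6
```

Call:
{"api": "jog_arm", "payload": {
  "deltas": [0, 0, 0, 10, 0, 0, 0.5, 0, 0, 0, 30, -1, 0, 0.5, 0, 0, 0, 55, -2, 0, 0.5, 0, 0, 0, 80, -3, 0, 0.5, 0, 0, 0, 100, -5, 0, 0.5, 0, 0, 0, 113, -5.5, 0, 0.5, 0, 0, 0, 119, -5.5, 0, 0.5, 0, 0, 0, 119, -5.5, 0, 0.5, 0, 0, 0, 119, -5.5, 0, 0.5]
}}

```text
clock: 25.95
position: [0.5325, 0.3175, 0.1488]
ee_rot: [-0.001, 0.044, 0.999, -0.0]
contact_force: [0.1, -0.1, 0.0]
width: 0.0624
gripper_force: 27.6
```

```bash
python3 - <<'E'
from h import *
w,c=snap('wrist','w7');t,ct=snap('top','t7');sd,cs=snap('side','s7')
p=manip.get_state()['position'];print(p)
S=cv2.resize(sd[60:160,210:310],(384,384),interpolation=cv2.INTER_CUBIC)
cv2.imwrite('pics/j.png',np.hstack([w[:,60:450],S]))
E
```

```text
[0.53256919 0.31774587 0.14945372]
```

View pics/j.png

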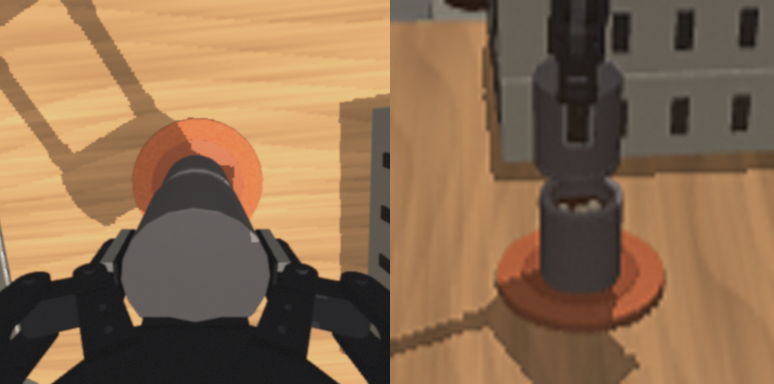

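In the side view the cover (centre col 578) sits over the cup (col 581), about 1 mm off, and the wrist view is symmetric too. Lowering 28 mm.

Call:
{"api": "jog_arm", "payload": {
  "deltas": [0, 0, 0, 0.5, 0, -8, 0.5, 0, 0, 0, 0.5, 0, -16, 0.5, 0, 0, 0, 0.5, 0, -22, 0.5, 0, 0, 0, 0.5, 0, -25, 0.5, 0, 0, 0, 0.5, 0, -26, 0.5, 0, 0, 0, 0.5, 0, -27, 0.5, 0, 0, 0, 0.5, 0, -27, 0.5]
}}

```text
clock: 26.8
position: [0.5342, 0.3177, 0.1226]
ee_rot: [0.0, 0.044, 0.999, 0.0]
contact_force: [0.0, -1.0, -1.3]
width: 0.0623
gripper_force: 27.6
```

Call:
{"api": "jog_arm", "payload": {
  "deltas": [0, 0, 0, 0, 0, -1, 0.5, 0, 0, 0, 0, 0, -1, 0.5, 0, 0, 0, 0, 0, -1.5, 0.5, 0, 0, 0, 0, 0, -1.5, 0.5]
}}

```text
clock: 27.2
position: [0.5344, 0.3177, 0.1225]
ee_rot: [0.001, 0.044, 0.999, 0.0]
contact_force: [-2.2, -1.3, 7.2]
width: 0.0625
gripper_force: 28.2
```

Contact felt (7 N). Easing off 1 mm, releasing slowly and retreating.

Call:
{"api": "jog_arm", "payload": {
  "deltas": [0, 0, 0, 0, 0, 1, 0.6, 0, 0, 0, 0, 0, 1, 0.75, 0, 0, 0, 0, 0, 1, 0.8, 0, 0, 0, 0, 0, 1, 0.9, 0, 0, 0, 0, 0, 1, 1, 0, 0, 0, 0, 0, 1, 1, 0, 0, 0, 0, 0, 1, 1, 0, 0, 0, 0, 0, 8, 1, 0, 0, 0, 0, 0, 20, 1, 0, 0, 0, 0, 0, 45, 1, 0, 0, 0, 0, 0, 80, 1, 0, 0, 0, 0, 0, 110, 1, 0, 0, 0, -10, -15, 130, 1, 0, 0, 0, -20, -50, 135, 1, 0, 0, 0, -20, -90, 135, 1, 0, 0, 0, -20, -130, 135, 1, 0, 0, 0, -20, -130, 135, 1, 0, 0, 0, -20, -130, 135, 1]
}}

```text
clock: 29.0
position: [0.5143, 0.1872, 0.2571]
ee_rot: [0.001, 0.045, 0.999, 0.001]
contact_force: [0.5, -0.2, -1.0]
width: 0.0859
gripper_force: 0.0
```

```bash
python3 - <<'E'
from h import *
t,ct=snap('top','t8');sd,cs=snap('side','s8')
print(manip.get_state()['position'])
S=cv2.resize(sd[60:160,210:310],(384,384),interpolation=cv2.INTER_CUBIC)
T=cv2.resize(t[150:270,100:200],(320,384),interpolation=cv2.INTER_CUBIC)
cv2.imwrite('pics/k.png',np.hstack([S,T]))
E
```

```text
[0.51428597 0.18843616 0.25652265]
```

View pics/k.png

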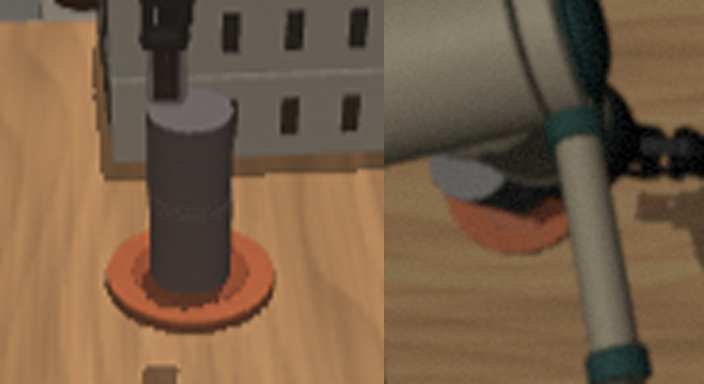

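The cover sits flush and concentric on the cup. Now moving to the jar on the tray.

Call:
{"api": "jog_arm", "payload": {
  "deltas": [0, 0, 0, 50.5, -477, 0, 1, 0, 0, 0, 50.5, -477, 0, 1, 0, 0, 0, 50.5, -477, 0, 1, 0, 0, 0, 50.5, -477, 0, 1, 0, 0, 0, 50.5, -477, 0, 1, 0, 0, 0, 50.5, -477, 0, 1, 0, 0, 0, 50.5, -477, 0, 1, 0, 0, 0, 50.5, -477, 0, 1, 0, 0, 0, 50.5, -477, 0, 1, 0, 0, 0, 50.5, -477, 0, 1, 0, 0, 0, 50.5, -477, 0, 1, 0, 0, 0, 50.5, -477, 0, 1, 0, 0, 0, 50.5, -477, -30, 1, 0, 0, 0, 50.5, -477, -60, 1, 0, 0, 0, 50.5, -477, -90, 1, 0, 0, 0, 50.5, -477, -90, 1]
}}

```text
clock: 30.7
position: [0.5624, -0.2853, 0.1618]
ee_rot: [-0.004, 0.043, 0.999, 0.003]
contact_force: [-0.4, -0.3, 0.1]
width: 0.0852
gripper_force: 0.0
```

Call:
{"api": "jog_arm", "payload": {
  "deltas": [0, 0, 0, 0, 0, 0, 1, 0, 0, 0, 0, 0, 0, 1, 0, 0, 0, 0, 0, 0, 1]
}}

```text
clock: 31.0
position: [0.5657, -0.2896, 0.168]
ee_rot: [0.002, 0.044, 0.999, -0.001]
contact_force: [1.0, 0.4, 0.1]
width: 0.0854
gripper_force: 0.0
```

Call:
{"api": "jog_arm", "payload": {
  "deltas": [0, 0, 0, -1, 0, -25, 1, 0, 0, 0, -1, 0, -50, 1, 0, 0, 0, -1, 0, -70, 1, 0, 0, 0, -1, 0, -79, 1, 0, 0, 0, -1, 0, -83, 1, 0, 0, 0, -1, 0, -83, 1, 0, 0, 0, -1, 0, -83, 0.9, 0, 0, 0, -1, 0, -83, 0.8, 0, 0, 0, -1, 0, -83, 0.7, 0, 0, 0, -1, 0, -83, 0.5, 0, 0, 0, -1, 0, -83, 0.5, 0, 0, 0, -1, 0, -83, 0.5, 0, 0, 0, -1, 0, -83, 0.5],
  "grip_force": 40
}}

```text
clock: 32.3
position: [0.5644, -0.2901, 0.0842]
ee_rot: [0.001, 0.044, 0.999, -0.001]
contact_force: [-0.1, -0.1, 6.1]
width: 0.064
gripper_force: 46.2
```

Call:
{"api": "jog_arm", "payload": {
  "deltas": [0, 0, 0, 0, 0, 3, 0.5, 0, 0, 0, 0, 0, 10, 0.5, 0, 0, 0, 0, 0, 25, 0.5, 0, 0, 0, 0, 0, 45, 0.5, 0, 0, 0, 0, 0, 65, 0.5, 0, 0, 0, 0, 0, 80, 0.5, 0, 0, 0, 0, 0, 80, 0.5]
}}

```text
clock: 33.0
position: [0.5644, -0.2898, 0.1647]
ee_rot: [0.001, 0.044, 0.999, -0.001]
contact_force: [0.6, -0.6, -4.1]
width: 0.0643
gripper_force: 45.8
```

Call:
{"api": "jog_arm", "payload": {
  "deltas": [0, 0, 0, -1, 10, 10, 0.5, 0, 0, 0, -3, 30, 20, 0.5, 0, 0, 0, -5, 58, 20, 0.5, 0, 0, 0, -7, 88, 20, 0.5, 0, 0, 0, -9, 120, 20, 0.5, 0, 0, 0, -12, 152, 20, 0.5, 0, 0, 0, -14, 184, 20, 0.5, 0, 0, 0, -16, 216, 20, 0.5, 0, 0, 0, -19, 248, 20, 0.5, 0, 0, 0, -21, 278, 20, 0.5, 0, 0, 0, -23, 304, 15, 0.5, 0, 0, 0, -24, 322, 5, 0.5, 0, 0, 0, -24, 330, -10, 0.5, 0, 0, 0, -24, 331.5, -28, 0.5, 0, 0, 0, -24, 331.5, -45, 0.5, 0, 0, 0, -24, 331.5, -60, 0.5, 0, 0, 0, -24, 331.5, -71, 0.5, 0, 0, 0, -24, 331.5, -76, 0.5, 0, 0, 0, -24, 331.5, -78, 0.5, 0, 0, 0, -24, 331.5, -79, 0.5]
}}

```text
clock: 35.0
position: [0.5387, 0.0429, 0.0854]
ee_rot: [-0.001, 0.044, 0.999, 0.001]
contact_force: [-5.0, 2.0, 9.2]
width: 0.0645
gripper_force: 47.5
```

Call:
{"api": "jog_arm", "payload": {
  "deltas": [0, 0, 0, 0, 0, 0, 0.5, 0, 0, 0, 0, 0, -0.5, 0.5, 0, 0, 0, 0, 0, -0.5, 0.5]
}}

```text
clock: 35.3
position: [0.5395, 0.0427, 0.0853]
ee_rot: [0.0, 0.044, 0.999, 0.001]
contact_force: [-4.9, 2.3, 8.2]
width: 0.0641
gripper_force: 47.4
```

Seated. Releasing, then to the bottle on the tray at TCP (0.455, -0.290).

Call:
{"api": "jog_arm", "payload": {
  "deltas": [0, 0, 0, 0, 0, 0, 0.8, 0, 0, 0, 0, 0, 0, 0.9, 0, 0, 0, 0, 0, 0, 1, 0, 0, 0, 0, 0, 0, 1, 0, 0, 0, 0, 0, 0, 1, 0, 0, 0, 0, 0, 10, 1, 0, 0, 0, 0, 0, 30, 1, 0, 0, 0, 0, 0, 60, 1, 0, 0, 0, 0, 0, 100, 1, 0, 0, 0, 0, 0, 125, 1, 0, 0, 0, -84.5, -332, 135, 1, 0, 0, 0, -84.5, -332, 135, 1, 0, 0, 0, -84.5, -332, 135, 1, 0, 0, 0, -84.5, -332, 135, 1, 0, 0, 0, -84.5, -332, 135, 1, 0, 0, 0, -84.5, -332, 135, 1, 0, 0, 0, -84.5, -332, 135, 1, 0, 0, 0, -84.5, -332, 135, 1, 0, 0, 0, -84.5, -332, 135, 1, 0, 0, 0, -84.5, -332, 135, 1]
}}

```text
clock: 37.3
position: [0.4551, -0.2889, 0.2185]
ee_rot: [0.0, 0.044, 0.999, 0.0]
contact_force: [0.4, 0.3, -0.9]
width: 0.0853
gripper_force: 0.0
```

Call:
{"api": "jog_arm", "payload": {
  "deltas": [0, 0, 0, 0, 0, 0, 1, 0, 0, 0, 0, 0, 0, 1, 0, 0, 0, 0, 0, 0, 1]
}}

```text
clock: 37.6
position: [0.4553, -0.289, 0.2184]
ee_rot: [0.0, 0.043, 0.999, 0.0]
contact_force: [-0.7, -0.2, -0.5]
width: 0.0851
gripper_force: 0.0
```

Call:
{"api": "jog_arm", "payload": {
  "deltas": [0, 0, 0, 0, -1, -30, 1, 0, 0, 0, 0, -1, -60, 1, 0, 0, 0, 0, -1, -90, 1, 0, 0, 0, 0, -1, -110, 1, 0, 0, 0, 0, -1, -123, 1, 0, 0, 0, 0, -1, -130, 1, 0, 0, 0, 0, -1, -134, 1, 0, 0, 0, 0, -1, -135.5, 1, 0, 0, 0, 0, -1, -135.5, 0.9, 0, 0, 0, 0, -1, -135.5, 0.8, 0, 0, 0, 0, -1, -135.5, 0.7, 0, 0, 0, 0, -1, -135.5, 0.6, 0, 0, 0, 0, -1, -135.5, 0.4, 0, 0, 0, 0, -1, -135.5, 0.3, 0, 0, 0, 0, -1, -135.5, 0.3, 0, 0, 0, 0, -1, -135.5, 0.3, 0, 0, 0, 0, -1, -135.5, 0.3]
}}

```text
clock: 39.3
position: [0.4554, -0.2908, 0.0836]
ee_rot: [0.001, 0.044, 0.999, -0.0]
contact_force: [-0.5, 1.9, 5.7]
width: 0.0504
gripper_force: 41.4
```

Call:
{"api": "jog_arm", "payload": {
  "deltas": [0, 0, 0, 0, 0, 3, 0.3, 0, 0, 0, 0, 0, 10, 0.3, 0, 0, 0, 0, 0, 25, 0.3, 0, 0, 0, 0, 0, 45, 0.3, 0, 0, 0, 0, 0, 65, 0.3, 0, 0, 0, 0, 0, 80, 0.3, 0, 0, 0, 0, 0, 80, 0.3]
}}

```text
clock: 40.0
position: [0.4561, -0.2919, 0.1649]
ee_rot: [0.002, 0.044, 0.999, -0.001]
contact_force: [0.9, 0.1, -3.4]
width: 0.0502
gripper_force: 42.2
```

Call:
{"api": "jog_arm", "payload": {
  "deltas": [0, 0, 0, 4, 10, 5, 0.3, 0, 0, 0, 11, 30, 10, 0.3, 0, 0, 0, 20, 55, 10, 0.3, 0, 0, 0, 30, 83, 10, 0.3, 0, 0, 0, 40, 110, 10, 0.3, 0, 0, 0, 50, 138, 10, 0.3, 0, 0, 0, 60, 165, 10, 0.3, 0, 0, 0, 67, 187, 8, 0.3, 0, 0, 0, 70, 199, 0, 0.3, 0, 0, 0, 71.5, 203.5, -15, 0.3, 0, 0, 0, 71.5, 203.5, -32, 0.3, 0, 0, 0, 71.5, 203.5, -48, 0.3, 0, 0, 0, 71.5, 203.5, -62, 0.3, 0, 0, 0, 71.5, 203.5, -71, 0.3, 0, 0, 0, 71.5, 203.5, -76, 0.3, 0, 0, 0, 71.5, 203.5, -78, 0.3, 0, 0, 0, 71.5, 203.5, -79, 0.3, 0, 0, 0, 71.5, 203.5, -79, 0.3]
}}

```text
clock: 41.8
position: [0.5266, -0.0873, 0.0847]
ee_rot: [0.0, 0.044, 0.999, 0.0]
contact_force: [-0.7, 1.5, 2.1]
width: 0.0506
gripper_force: 42.7
```

Call:
{"api": "jog_arm", "payload": {
  "deltas": [0, 0, 0, 0, 0, 0, 0.3, 0, 0, 0, 0, 0, -0.5, 0.3, 0, 0, 0, 0, 0, -0.5, 0.3]
}}

```text
clock: 42.1
position: [0.5268, -0.0873, 0.0846]
ee_rot: [0.001, 0.044, 0.999, 0.0]
contact_force: [-2.5, 2.0, 7.8]
width: 0.0503
gripper_force: 43.3
```

Seated. Release, go up and retreat toward the robot, then check everything.

Call:
{"api": "jog_arm", "payload": {
  "deltas": [0, 0, 0, 0, 0, 0, 0.7, 0, 0, 0, 0, 0, 0, 0.9, 0, 0, 0, 0, 0, 0, 1, 0, 0, 0, 0, 0, 0, 1, 0, 0, 0, 0, 0, 0, 1, 0, 0, 0, 0, 0, 10, 1, 0, 0, 0, 0, 0, 30, 1, 0, 0, 0, 0, 0, 60, 1, 0, 0, 0, 0, 0, 100, 1, 0, 0, 0, 0, 0, 140, 1, 0, 0, 0, -60, -30, 170, 1, 0, 0, 0, -150, -100, 190, 1, 0, 0, 0, -150, -100, 190, 1, 0, 0, 0, -150, -100, 190, 1, 0, 0, 0, -150, -100, 190, 1, 0, 0, 0, -150, -100, 190, 1]
}}

```text
clock: 43.7
position: [0.3764, -0.1878, 0.2743]
ee_rot: [0.001, 0.045, 0.999, -0.0]
contact_force: [0.2, 1.3, 0.5]
width: 0.0855
gripper_force: 0.0
```

```bash
python3 - <<'E'
from h import *
t,ct=snap('top','t9');sd,cs=snap('side','s9')
s0=cv2.imread('pics/side0.png');t0=cv2.imread('pics/top0.png')
f=lambda im:cv2.resize(im[145:275,215:350],(266,256),interpolation=cv2.INTER_CUBIC)
g=lambda im:cv2.resize(im[130:250,210:320],(266,290),interpolation=cv2.INTER_CUBIC)
S=cv2.resize(sd[60:160,210:310],(266,256));T=cv2.resize(t[150:270,100:210],(266,290))
cv2.imwrite('pics/z.png',np.vstack([np.hstack([f(s0),f(sd),S]),np.hstack([g(t0),g(t),T])]))
E
```

```text
(no output)
```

View pics/z.png

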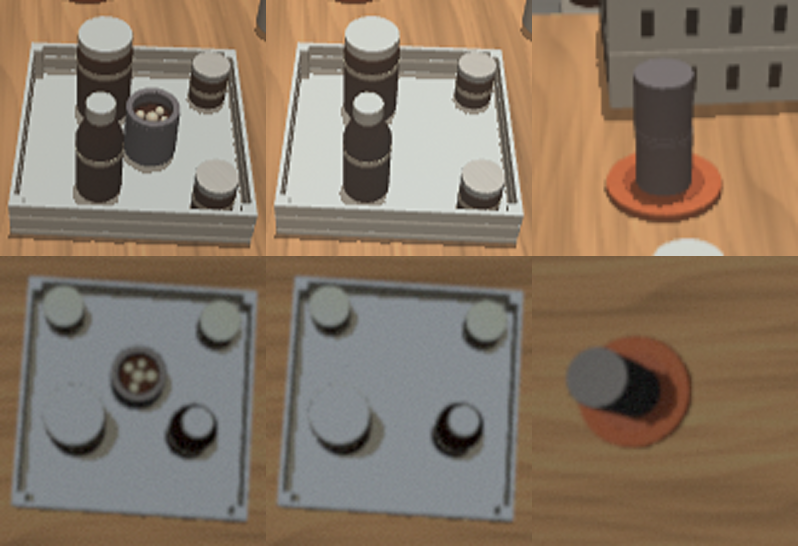

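Before and after match within about a pixel: jar lid at (105,35) and (371,35) (offset 266), bottle cap at (101,107) and (368,107). The small jars are unmoved and the stack is upright. Handing in.

```bash
python3 -c "
from rig import manip
print(manip.sign_off())"
```

```text
the job is handed in; nothing more can be done
None
```

The job is handed in: the covered cup stands on the saucer, the jar and bottle are back in their spots within about a pixel of the starting pictures, and the small jars did not move; the sign-off gave no verdict.

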